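# Set the bench mandrel to its line and lock it

## Robot

A 7-joint arm with a two-finger parallel gripper is mounted at the origin on the work surface. World frame = base frame: x ahead of the robot, y to its left, z up, the work surface at z = 0. Lengths are in m, angles in rad, forces in N, time in s.
With the tool pointing down it reaches from about 0.425 to 0.95 m from the base axis. Payload 4.7 kg.
Tool frame: the origin (TCP) lies where the fingers leave the gripper's body, on its centre line; the fingertips stand 70 mm ahead of it and the grasp point (between the pads) lies 51 mm ahead of it (arm.tip_extent is the x of the fingertips in the tool frame, in m); x points along the fingers, z is the direction in which the jaws open and shut, and the axes are right-handed (so a half turn about x gives the same grasp; the last joint's range is limited). The gripper opens to 87 mm and grips with 3 to 60 N. Pads are 19 mm wide; open, the fingers measure 117 mm over their backs; the gripper's body (75 mm by 190 mm) begins 51 mm behind the grasp point.
Start: joints at [1.211, 0.469, -0.049, 1.532, 0.024, 1.141, -0.082], TCP at [0.219, -0.638, 0.292] pointing down, gripper open.
Joint ranges: [-2.59, 2.59], [-0.33, 1.99], [-1.39, 1.29], [0.1, 2.45], [-1.04, 4.18], [0.21, 1.99], [-2.66, 2.66]. Speed limits (rad/s): [2.57, 2.57, 3.14, 3.14, 3.14, 3.14, 3.14].

## Interface

Orientations are given as a unit quaternion [x, y, z, w].
In Python, from cell import arm gives the robot as it stands.
- The arm moves only by the shell command python3 -m crank 'ROWS'. ROWS is JSON, a list of rows, each an object with "travel": the shift along the world's x, y, z in mm, a list of three; "roll": the turn about the world's z in degrees; "fingers": the finger opening in mm, from 0 to 87. In form: [{"travel": [tx, ty, tz], "roll": roll, "fingers": fingers}, ...]. A call has 1 to 20 rows; each row is the pose to reach, as a shift and turn from the pose commanded when the call began; what a row does not reach only later rows make up. A row lasts 1/12 s, in which the tool goes at most 41.7 mm and 7.16 degrees, less where a joint would pass 70% of its speed; a pose out of reach is approached as far as the arm can. A call with a gripper value outside its range is refused whole. The fingers move at their own pace and stop on an object; the grip force is fixed at half the most. Time passes only in rows, so rows that repeat a pose let the fingers close. It gives the time, the measured TCP pose, the force and the opening at its end, in the units of the state.
- arm.get_obs(): the state, without advancing time (a new reading comes with each control period).
- arm.get_image(name): name is "scene" or "top" or "wrist"; returns a dict with "frame" (420x560x3 uint8, red, green, blue), "z_map" (420x560 float32, m along the optical axis (not along the pixel's ray), 0 where there is no reading), "fx", "fy", "cx", "cy" (pixels), "k1" (the pictures are not rectified: a ray, as slopes to the right and down, at radius r is drawn at 1 + k1 r^2 times it, then the intrinsics apply), "R" (3x3) and "t" (3): a world point X has camera coordinates R X + t; the wrist camera has in their place "T_tool_cam" (4x4, takes a point from camera to tool coordinates, whose origin is the TCP and whose axes are the tool frame's). Camera axes: x right, y down, z forward; pixel columns grow to the right and rows downward; lengths in m; the calibration is good to about 2 mm. A picture is of the moment at which its call begins: read the wrist's pose just before it.
- arm.sign_off(): hands the job in, once; it reports no verdict.
Trained networks look in the newest picture that a camera, given by its name, has taken for a name from the list of things; names that differ only in an ending like _2 or _b are one class to them, and where a whole thing is asked for, a point or a joint stands for the part that bears it (a point fixed in the world has none). Each returns a list of dicts, best first, with "confidence" (0 to 1); they miss things now and then, are a little off and sometimes report something else, mostly with a low value. They report only what shows in the picture. A call takes as long as a camera call.
- arm.spot_in(target, camera): "position" ([x, y, z] in m, in world coordinates, good to about 4 mm: the middle of the surface that is visible of it).
- arm.outline_of(target, camera): "mask" (420x560 bool, what is visible of it).
The state is a dict: "time": time; "q": joint angles; "dq": joint speeds; "tau": joint torques, N m; "eef_pos": TCP position; "tcp_rot": TCP orientation; "ft_force": force on the tool from outside, world axes, zero at the start; "wrist_torque": the same for the moment, N m; "opening": finger opening in m.
Only numpy, scipy, OpenCV 4.12 (cv2) and the standard library are available. Lean on these libraries where they do the work, as an engineer would, in place of code of your own. Each camera call takes 0.05 s, during which the arm holds its last target.

## Task

Set up the bench mandrel: push the steel tube along its two V rests into the clamp block until the dark line around the tube is flush with the face of the block, then swing the clamp lever on top of the block all the way over to its stop to lock it. The bore goes right through, so nothing stops the tube at the line; leave the other things on the bench where they are.

Things in the scene. Friction and masses are not known exactly. Their poses are not given: they have to be found in the camera images.
- stand: Fixed stand: grey base plate 100 (x) x 270 (y) x 12 mm, dark clamp block 76 wide with its top 90 mm up, two low V rests. Origin on the bench, on the centre line, z up; y runs along the bore. Block at y -160 to -80 mm, V rests at y -50 to -25 and 65 to 90 mm, plate ends at y 95 mm. V rests' tops lie 4 mm below the bore axis. The tube goes in towards -y.
- mouth (a point): Centre of the bore's mouth, in the block's face that looks towards the rests (stand y -80 mm), 60 mm above the bench; axes as the stand's. The bore is 32 mm wide, goes straight through the 80 mm block, and has no stop.
- tube: Loose steel tube, 30 mm across, 240 mm long, about 0.35 kg, ends closed with flat black plugs. It lies in the V rests in line with the bore, its nose (its -y end) 10 to 40 mm short of the mouth. Origin at its middle on its axis; its y axis runs along it, away from the block. It may roll about its axis; it slides only while pushed (a few N).
- tube_mark (a point): Point on the tube's axis at the middle of the line, a dark band 3 mm wide all round the tube, 60 mm from its nose. It must come level with mouth.
- tube_end (a point): Centre of the tube's flat outer end (stand +y side), 180 mm from the line; 60 mm above the bench. It overhangs the last V rest, with free bench below and behind it, and is where to push.
- clamp_lever (a joint): Angle of the clamp lever, a flat steel arm that swings level about an upright pin on top of the block. 0: along the stand's -y (away from the rests); grows counter-clockwise seen from above to its stop at 1.5 rad, along the stand's +x: locked. Starts at 0 to 0.35, stays where it is left; about 2 N at the grip turns it.
- lever_pivot (a point): Point on the lever's pivot pin, at the height of the arm, 103 mm above the bench.
- lever_grip (a point): Middle of the upright wooden grip near the end of the lever, 75 mm from the pivot axis, 125 mm above the bench. The grip is about 19 mm across and stands from 107 mm (top of the steel arm) to 142 mm above the bench.
- hammer: Bystander: small hammer lying on the bench, 240 mm long.
- awl: Bystander: awl with a dark wooden handle lying on the bench, 150 mm long.
- tape_roll: Bystander: roll of tape lying flat, 96 mm across, 25 mm high, origin at the centre of its underside.
- polish_jar: Bystander: closed glass jar of polish, 64 mm across, 60 mm high, origin under its centre.
- thread_spool: Bystander: wooden bobbin standing upright, 44 mm across, 56 mm high, origin under its centre.
- pen_tin: Bystander: open steel tin of pencils, 76 mm across, 100 mm high, with pencils up to 150 mm, origin under its centre.
- burnisher: Bystander: dark wooden rubbing block, 50 x 110 x 28 mm, origin under its centre.

How it is judged:
By the outcome, as a careful person would: the job done as asked, in the order asked, and still so for the second after the job is handed in, with the robot touching nothing.
It also fails if it takes over 51 s, if anything falls off the work surface, if the arm or the gripper's body presses on something with over 40 N, if the wrist force passes 120 N, or if a joint passes its speed limit or range.

## Working session

There is one attempt and no reset: what is moved stays moved. The work goes in short steps, Python scripts to look and compute and a shell command to move; the robot and the scene stay as the last step left them, time stands still between calls to the robot, and variables do not carry over. Pictures are saved under pics/ and viewed, and the job is handed in when it is done.

```bash
ls; mkdir -p pics; python3 - <<'E'
from cell import arm
import cv2,pickle
o=arm.get_obs();print(o)
for n in("scene","top","wrist"):
    d=arm.get_image(n);pickle.dump(d,open(n+"0.pkl","wb"));cv2.imwrite(f"pics/{n}0.png",d["frame"][:,:,::-1])
    print(n,{k:v for k,v in d.items() if k not in("frame","z_map")})
    for t in("tube","tube_mark","tube_end","lever_grip","lever_pivot","mouth","stand"):
        r=arm.spot_in(t,n);print(t,[(x["position"],x["confidence"]) for x in r[:2]])
print(arm.get_obs()["time"])
E
```

```text
pics
{'time': 0.0, 'q': array([ 1.21108899,  0.46945298, -0.04862635,  1.53371473,  0.02412689,
        1.14099499, -0.08230161]), 'dq': array([-0.00115304, -0.00058972, -0.00074658,  0.00097958, -0.00080955,
        0.00012355,  0.00148211]), 'tau': array([ 2.09626814e-04, -5.07984173e+01, -8.07258789e-02, -2.36161673e+01,
       -6.13481062e-02,  3.77519103e-02,  1.56945789e-04]), 'eef_pos': array([ 0.21911589, -0.63794484,  0.29118282]), 'tcp_rot': array([ 0.41121338,  0.57610265, -0.41044755,  0.57492791]), 'ft_force': array([ 1.09037435,  0.32440885, -0.45246119]), 'wrist_torque': array([-0.04258135, -0.04650494,  0.00801325]), 'opening': 0.08697130467243129}
scene {'fx': 531.0854315945586, 'fy': 531.0854315945586, 'cx': 275.0351694886665, 'cy': 207.90913134308812, 'k1': -0.12840417407315896, 'R': array([[ 0.18268871,  0.98309657, -0.01208161],
       [ 0.80765233, -0.15707063, -0.56835423],
       [-0.56064476,  0.09407416, -0.82269527]]), 't': array([-0.05623014, -0.35581507,  1.39383375])}
tube [([0.696, 0.1871, 0.0296], 0.63), ([0.5819, 0.0417, 0.0694], 0.62)]
tube_mark [([0
[... 943 characters left out ...]
8), ([0.5746, -0.0879, 0.0127], 0.67)]
mouth [([0.5723, -0.0882, 0.0138], 0.6)]
stand [([0.5764, -0.0904, 0.0095], 0.97)]
wrist {'fx': 293.92786895222696, 'fy': 293.92786895222696, 'cx': 273.5148141707788, 'cy': 199.90276245996395, 'k1': -0.013293947229898908, 'T_tool_cam': array([[ 4.49501228e-04, -2.71748150e-01,  9.62368298e-01,
        -9.25181400e-02],
       [-8.24847457e-04, -9.62368169e-01, -2.71747728e-01,
         7.42493264e-02],
       [ 9.99999559e-01, -6.71656106e-04, -6.56736443e-04,
        -3.13445217e-04],
       [ 0.00000000e+00,  0.00000000e+00,  0.00000000e+00,
         1.00000000e+00]])}
tube []
tube_mark []
tube_end []
lever_grip []
lever_pivot []
mouth []
stand []
1.2
```

View pics/scene0.png

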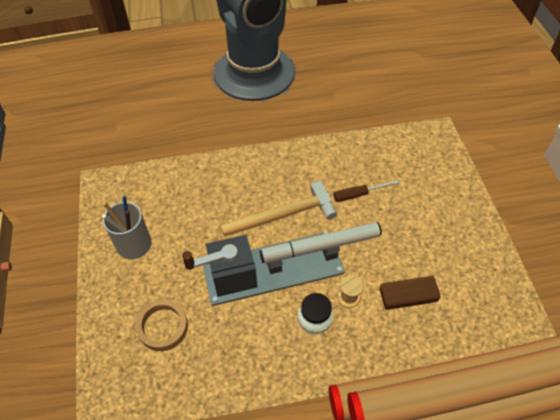

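View pics/top0.png

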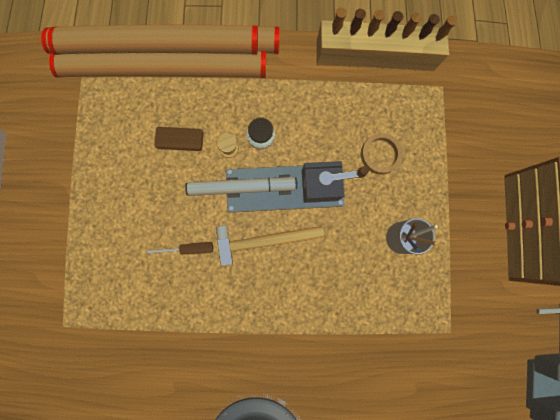

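The stand lies roughly along world y at image centre in both views. In the top view the block is at about (323,182), the tube end at (188,188) and the lever grip at (362,172). The bystanders are clear of the tube line. Next I'll measure precisely.

```bash
cat > h.py <<'E'
import numpy as np,cv2,pickle
def K(d): return np.array([[d["fx"],0,d["cx"]],[0,d["fy"],d["cy"]],[0,0,1]])
def rays(d,uv):
    p=(np.asarray(uv,float).reshape(-1,2)-[d["cx"],d["cy"]])/[d["fx"],d["fy"]]
    rd=np.linalg.norm(p,axis=1);r=rd.copy()
    for _ in range(20): r=rd/(1+d["k1"]*r*r)
    return np.c_[p*(r/np.maximum(rd,1e-9))[:,None],np.ones(len(p))]
def cloud(d):
    v,u=np.mgrid[:420,:560]
    c=rays(d,np.c_[u.ravel(),v.ravel()])*d["z_map"].reshape(-1,1)
    return ((c-d["t"])@d["R"]).reshape(420,560,3)
def atz(d,uv,z):
    r=rays(d,uv)@d["R"];C=-d["R"].T@d["t"]
    return C+r*((z-C[2])/r[:,2])[:,None]
def proj(d,X):
    X=np.asarray(X,float).reshape(-1,3)
    return cv2.projectPoints(X,cv2.Rodrigues(d["R"])[0],d["t"],K(d),np.array([d["k1"],0,0,0.]))[0].reshape(-1,2)
E
python3 - <<'E'
from h import *
for n,c in(("scene",(180,380,200,310)),("top",(170,390,150,220))):
    d=pickle.load(open(n+"0.pkl","rb"));P=cloud(d)
    x0,x1,y0,y1=c
    cv2.imwrite(f"pics/{n}z.png",cv2.resize(d["frame"][y0:y1,x0:x1,::-1],None,fx=3.6,fy=3.6,interpolation=cv2.INTER_CUBIC))
    Q=P.reshape(-1,3);Q=Q[(d["z_map"].ravel()>0)&(abs(Q[:,0]-.58)<.15)&(abs(Q[:,1]+.03)<.25)]
    b=Q[abs(Q[:,2]-.09)<.006]; b=b[(b[:,1]<-.08)]
    print(n,"blocktop",len(b),b.mean(0),cv2.minAreaRect(b[:,:2].astype(np.float32)))
    t=Q[(Q[:,2]>.068)&(Q[:,2]<.082)&(Q[:,1]>-.08)&(abs(Q[:,0]-.575)<.04)]
    p=np.polyfit(t[:,1],t[:,0],1);print("tube x=",p,"y range",np.percentile(t[:,1],[0,1,99,100]),t[:,2].max(),len(t))
    g=Q[(Q[:,2]>.13)&(Q[:,2]<.15)];print("grip top",len(g),g.mean(0) if len(g) else 0)
    pl=Q[abs(Q[:,2]-.012)<.005];pl=pl[(abs(pl[:,0]-.575)<.06)];print("plate",cv2.minAreaRect(pl[:,:2].astype(np.float32)))
E
```

```text
scene blocktop 1299 [ 0.59100697 -0.13263108  0.09088429] ((0.5864052772521973, -0.1350238025188446), (0.07992177456617355, 0.08042541146278381), 4.28799295425415)
tube x= [-0.07313129  0.57928958] y range [-0.07823857 -0.07507426  0.15727489  0.16038158] 0.08114989899209436 1441
grip top 92 [ 0.60074647 -0.20941789  0.13906091]
plate ((0.5763057470321655, -0.037919044494628906), (0.1162169873714447, 0.48484906554222107), 0.8204787373542786)
top blocktop 1089 [ 0.58726275 -0.13341688  0.09042836] ((0.5889758467674255, -0.13614729046821594), (0.07674698531627655, 0.08048000186681747), 4.298567771911621)
tube x= [-0.07479066  0.57787777] y range [-0.07778324 -0.07527173  0.15820992  0.16096043] 0.07959340424690413 1281
grip top 69 [ 0.60045732 -0.20841553  0.14009322]
plate ((0.5893444418907166, -0.10103453695774078), (0.1065032109618187, 0.35955315828323364), 4.273725986480713)
```

```bash
ls pics
```

```text
scene0.png
scenez.png
top0.png
topz.png
wrist0.png
```

View pics/topz.png

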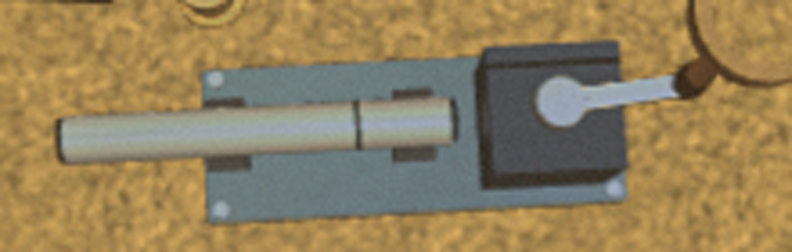

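View pics/scenez.png

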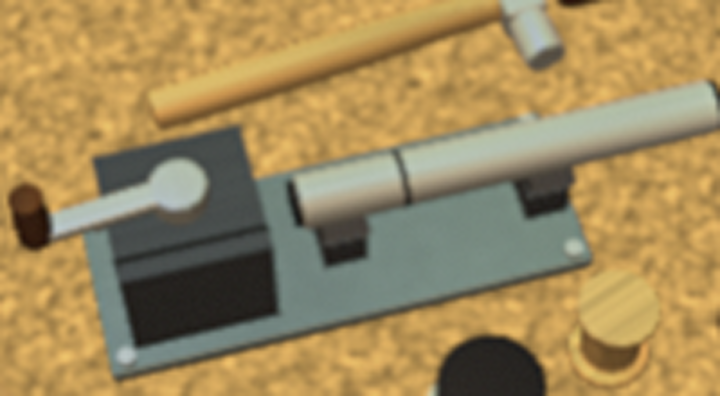

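```bash
python3 - <<'E'
from cell import arm
from scipy.spatial.transform import Rotation as R
o=arm.get_obs();print(R.from_quat(o["tcp_rot"]).as_matrix().round(3),o["eef_pos"],arm.tip_extent)
from h import *
s=np.array([.9972,.0744]);e=np.array([-.0744,.9972])
for n in("scene","top"):
    d=pickle.load(open(n+"0.pkl","rb"));P=cloud(d).reshape(-1,3)
    g=P[(P[:,2]>.112)&(P[:,2]<.15)&(abs(P[:,1]+.2)<.03)&(abs(P[:,0]-.6)<.03)];print(n,"grip",len(g),g.min(0),g.max(0))
    # tall/near items around
    for nm,sel in(("tape/around",(P[:,2]>.015)&(abs(P[:,0]-.65)<.06)&(P[:,1]<-.17)&(P[:,1]>-.35)),("hi",(P[:,2]>.03)&(P[:,1]>.17)&(P[:,1]<.3)&(abs(P[:,0]-.55)<.15)),("right of lever",(P[:,2]>.05)&(P[:,0]>.63)&(P[:,0]<.8)&(abs(P[:,1]+.1)<.2))):
        q=P[sel];print(nm,len(q),q.min(0) if len(q) else 0,q.max(0) if len(q) else 0)
E
```

```text
[[ 0.     0.946  0.325]
 [-0.     0.325 -0.946]
 [-1.     0.     0.   ]] [ 0.21925755 -0.63841541  0.29227595] 0.0697
scene grip 159 [ 0.59074978 -0.21936515  0.11217766] [ 0.609482   -0.18962899  0.14565148]
tape/around 1318 [ 0.59006255 -0.32905248  0.01502636] [ 0.70999286 -0.17004049  0.14565148]
hi 140 [0.67019579 0.17143252 0.03000026] [0.69992142 0.2439483  0.03383999]
right of lever 1183 [ 0.65090792 -0.02633215  0.05001177] [0.73184691 0.09796328 0.06499255]
top grip 100 [ 0.59173222 -0.21713216  0.11527838] [ 0.6090729  -0.19950081  0.1437449 ]
tape/around 834 [ 0.59003367 -0.33026972  0.01507088] [ 0.70995564 -0.17001265  0.1437449 ]
hi 61 [0.67235377 0.17033215 0.03003091] [0.69991479 0.24346069 0.03231803]
right of lever 812 [ 0.65150065 -0.02591081  0.05000925] [0.73365195 0.09792879 0.06415909]
```

```bash
python3 -m crank '[{"travel":[40,40,0],"roll":0,"fingers":0},{"travel":[80,80,0],"roll":-5,"fingers":0},{"travel":[110,110,0],"roll":-10,"fingers":0},{"travel":[140,140,0],"roll":-15,"fingers":0},{"travel":[170,170,0],"roll":-15,"fingers":0},{"travel":[200,200,0],"roll":-15,"fingers":0},{"travel":[230,230,0],"roll":-15,"fingers":0},{"travel":[260,260,0],"roll":-15,"fingers":0},{"travel":[280,290,0],"roll":-15,"fingers":0},{"travel":[300,320,0],"roll":-15,"fingers":0},{"travel":[310,350,0],"roll":-15,"fingers":0},{"travel":[320,380,0],"roll":-15,"fingers":0},{"travel":[325,410,0],"roll":-15,"fingers":0},{"travel":[330,440,0],"roll":-15,"fingers":0},{"travel":[330,470,0],"roll":-15,"fingers":0},{"travel":[330,500,0],"roll":-15,"fingers":0},{"travel":[330,530,0],"roll":-15,"fingers":0}]'
```

```text
time: 2.62
eef_pos: [0.5492, -0.1069, 0.2924]
tcp_rot: [0.482, 0.517, -0.482, 0.517]
ft_force: [0.1, -1.1, 0.4]
opening: 0.0002
```

```bash
python3 -m crank '[{"travel":[2,35,0],"roll":0,"fingers":0},{"travel":[4,75,0],"roll":0,"fingers":0},{"travel":[6,115,0],"roll":0,"fingers":0},{"travel":[8,155,0],"roll":0,"fingers":0},{"travel":[10,195,0],"roll":0,"fingers":0},{"travel":[12,235,0],"roll":0,"fingers":0},{"travel":[14,275,0],"roll":0,"fingers":0},{"travel":[15,305,0],"roll":0,"fingers":0},{"travel":[15,316,-20],"roll":0,"fingers":0},{"travel":[15,316,-50],"roll":0,"fingers":0},{"travel":[15,316,-85],"roll":0,"fingers":0},{"travel":[15,316,-120],"roll":0,"fingers":0},{"travel":[15,316,-150],"roll":0,"fingers":0},{"travel":[15,316,-170],"roll":0,"fingers":0},{"travel":[15,316,-175],"roll":0,"fingers":0},{"travel":[15,316,-175],"roll":0,"fingers":0}]'; python3 - <<'E'
from cell import arm
import cv2,pickle
print(arm.get_obs()["eef_pos"],arm.get_obs()["ft_force"])
for n in("scene","wrist"):
    d=arm.get_image(n);d["obs"]=arm.get_obs();pickle.dump(d,open(n+"1.pkl","wb"));cv2.imwrite(f"pics/{n}1.png",d["frame"][:,:,::-1])
E
```

```text
time: 3.95
eef_pos: [0.5636, 0.2073, 0.1159]
tcp_rot: [0.481, 0.517, -0.483, 0.516]
ft_force: [0.0, 0.7, 0.7]
opening: 0.0006
[0.56358375 0.20728005 0.11586602] [0.00146537 0.69766825 0.72364121]
```

View pics/wrist1.png

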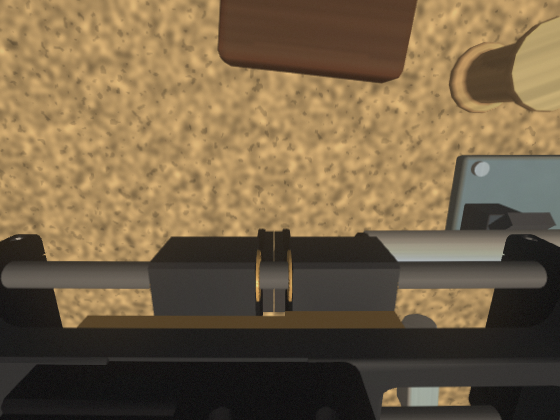

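View pics/scene1.png

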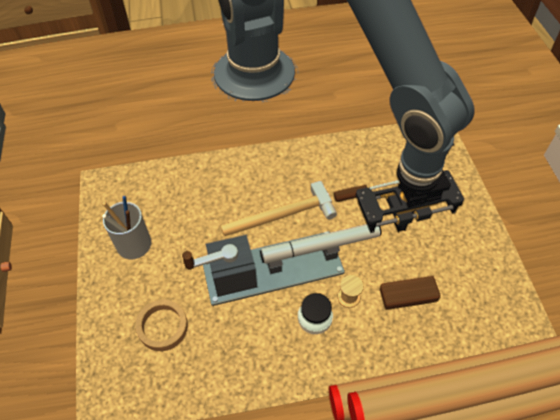

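```bash
python3 -m crank '[{"travel":[1,-12,0],"roll":0,"fingers":0},{"travel":[2,-24,0],"roll":0,"fingers":0},{"travel":[2,-30,0],"roll":0,"fingers":0},{"travel":[3,-36,0],"roll":0,"fingers":0},{"travel":[3,-42,0],"roll":0,"fingers":0},{"travel":[3.6,-48,0],"roll":0,"fingers":0},{"travel":[4,-54,0],"roll":0,"fingers":0},{"travel":[4.5,-60,0],"roll":0,"fingers":0},{"travel":[5,-66,0],"roll":0,"fingers":0},{"travel":[5.4,-72,0],"roll":0,"fingers":0},{"travel":[5.8,-78,0],"roll":0,"fingers":0},{"travel":[6.2,-83,0],"roll":0,"fingers":0},{"travel":[6.5,-87,0],"roll":0,"fingers":0},{"travel":[6.7,-90,0],"roll":0,"fingers":0},{"travel":[6.7,-90,0],"roll":0,"fingers":0}]'; cat > look.py <<'E'
import sys
from cell import arm
from h import *
k=sys.argv[1]
print(arm.get_obs()["eef_pos"],arm.get_obs()["ft_force"],arm.get_obs()["time"])
for n,c in(("scene",(180,380,200,310)),("top",(170,390,150,220))):
    d=arm.get_image(n);pickle.dump(d,open(n+k+".pkl","wb"))
    x0,x1,y0,y1=c
    cv2.imwrite(f"pics/{n}z{k}.png",cv2.resize(d["frame"][y0:y1,x0:x1,::-1],None,fx=3.6,fy=3.6,interpolation=cv2.INTER_CUBIC))
E
python3 look.py 2
```

```text
time: 5.3
eef_pos: [0.5714, 0.1187, 0.118]
tcp_rot: [0.483, 0.517, -0.481, 0.517]
ft_force: [0.3, 4.6, 2.7]
opening: 0.0004
[0.57136241 0.11867634 0.11797994] [0.26874106 4.55139599 2.73428488] 5.3
```

View pics/topz2.png

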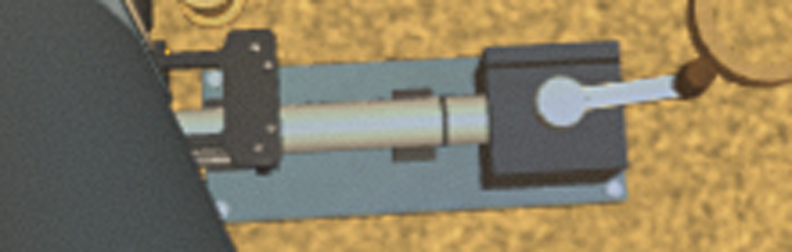

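View pics/scenez2.png

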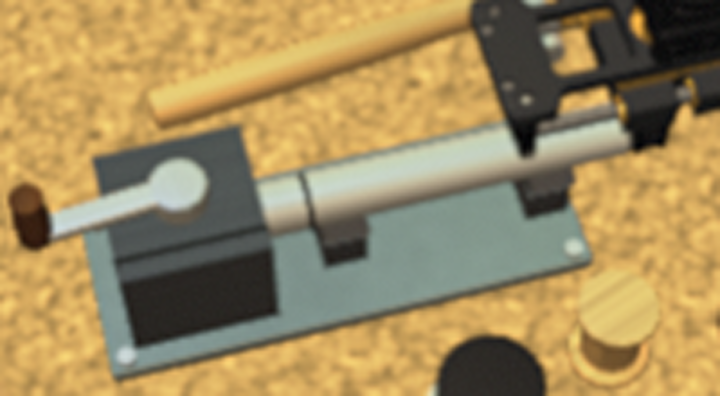

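```bash
cat > meas.py <<'E'
import sys
from h import *
# stand frame: origin s.t. block centre at y=-120
a=np.deg2rad(4.27);ex=np.array([np.cos(a),np.sin(a),0]);ey=np.array([-np.sin(a),np.cos(a),0])
O=np.array([.588,-.1355,0])+.12*ey
def prof(d,x,z,ys):
    X=O+x*ex+ys[:,None]*ey+[0,0,z];uv=proj(d,X).astype(np.float32)
    g=cv2.GaussianBlur(cv2.cvtColor(d["frame"],cv2.COLOR_RGB2GRAY).astype(np.float32),(0,0),.6)
    return cv2.remap(g,uv[:,0][None],uv[:,1][None],cv2.INTER_CUBIC)[0]
def main(k):
  for n in("scene","top"):
    d=pickle.load(open(n+k+".pkl","rb"));print(n,"cam",(-d["R"].T@d["t"]).round(3))
    ys=np.arange(-.1,.04,.0005)
    for x,z in((0,.075),(.004,.0745),(-.004,.0745)):
        p=prof(d,x,z,ys);s=slice(20 if k=='0' else 0,None)
        base=np.minimum(cv2.dilate(p[None],np.ones((1,31)))[0],999)
        m=(ys>-.078)&(ys<.03)
        if len(sys.argv)>2: m&=abs(ys-float(sys.argv[2])/1000)<.01
        i=np.argmin(np.where(m,p,999));w=np.clip(np.median(p[max(i-14,0):i+15])-p[max(i-9,0):i+10],0,None)
        print(" mark x%.0f y=%.2f"%(x*1e3,1e3*(ys[max(i-9,0):i+10]*w).sum()/w.sum()),p[i].round(),np.median(p[max(i-14,0):i+15]).round())
    for x in(-.034,-.03,-.026,-.022,.022,.026,.03,.034):
        p=prof(d,x,.09,ys-0.02);gd=abs(np.gradient(p));m=abs(ys-.02+.08)<.012;i=np.argsort(-np.where(m,gd,0))[:3]
        print("  edge x%.0f"%(x*1e3),((ys[i]-.02)*1e3).round(1),gd[i].round(1))
main(sys.argv[1])
E
python3 meas.py 2; python3 meas.py 0
```

```text
scene cam [ 1.079 -0.132  0.944]
 mark x0 y=-54.65 129.0 196.0
 mark x4 y=-54.72 129.0 193.0
 mark x-4 y=-54.66 123.0 192.0
  edge x-34 [-80.  -79.5 -81.5] [11.  10.3  9.4]
  edge x-30 [-80.5 -81.  -80. ] [12.6 12.1  9.8]
  edge x-26 [-80.  -81.5 -79.5] [12.5 12.  11.6]
  edge x-22 [-80.5 -81.  -80. ] [13.4 12.5 10.5]
  edge x22 [-80.  -81.5 -81. ] [9.3 9.1 8.8]
  edge x26 [-80.5 -80.  -79. ] [6.  5.4 5.3]
  edge x30 [-80.  -79.5 -80.5] [2.7 2.4 2.1]
  edge x34 [-80.5 -81.  -80. ] [6.6 6.1 5.9]
top cam [ 0.434 -0.011  0.916]
 mark x0 y=-55.36 115.0 176.0
 mark x4 y=-55.41 110.0 172.0
 mark x-4 y=-55.24 114.0 177.0
  edge x-34 [-72.5 -73.  -73.5] [9.2 9.1 7.3]
  edge x-30 [-73.  -71.5 -72.5] [9.2 8.9 8.8]
  edge x-26 [-71.5 -73.  -72. ] [9.7 9.2 9.1]
  edge x-22 [-72.  -72.5 -73. ] [10.3 10.   9.8]
  edge x22 [-72.5 -73.  -72. ] [9.3 8.4 8.3]
  edge x26 [-74.5 -75.  -74. ] [8.7 8.1 7.9]
  edge x30 [-75.5 -75.  -76. ] [9.  8.6 8.5]
  edge x34 [-77.5 -78.  -77. ] [8.  7.8 6.8]
scene cam [ 1.079 -0.132  0.944]
 mark x0 y=-62.74 51.0 116.0
 mark x4 y=-62.83 45.0 110.0
 mark x-4 y=-62.44 5
[... 165 characters left out ...]
-22 [-80.5 -81.  -80. ] [12.3 11.6  9.6]
  edge x22 [-80.  -81.5 -79.5] [7.3 6.8 6.7]
  edge x26 [-80.5 -81.  -80. ] [7.6 6.6 6.6]
  edge x30 [-80.  -79.5 -81.5] [5.5 5.3 4.7]
  edge x34 [-80.5 -81.  -80. ] [6.6 6.3 5.9]
top cam [ 0.434 -0.011  0.916]
 mark x0 y=-77.51 57.0 69.0
 mark x4 y=-77.77 56.0 69.0
 mark x-4 y=-77.34 58.0 70.0
  edge x-34 [-72.5 -73.  -72. ] [8.3 7.9 6.8]
  edge x-30 [-73.  -71.5 -72.5] [8.3 8.  7.8]
  edge x-26 [-71.5 -73.  -72. ] [8.3 7.9 7.7]
  edge x-22 [-72.  -73.  -72.5] [9.5 9.3 9.3]
  edge x22 [-72.5 -73.  -72. ] [8.7 7.8 7.8]
  edge x26 [-74.5 -74.  -73. ] [7.7 7.2 6.9]
  edge x30 [-75.5 -75.  -76. ] [7.6 7.5 7. ]
  edge x34 [-77.5 -78.  -77. ] [7.1 6.7 6.2]
```

```bash
python3 -m crank '[{"travel":[0.2,-4,0],"roll":0,"fingers":0},{"travel":[0.4,-8,0],"roll":0,"fingers":0},{"travel":[0.7,-12,0],"roll":0,"fingers":0},{"travel":[1,-15,0],"roll":0,"fingers":0},{"travel":[1.2,-17,0],"roll":0,"fingers":0},{"travel":[1.3,-18,0],"roll":0,"fingers":0},{"travel":[1.3,-18,0],"roll":0,"fingers":0},{"travel":[1.3,-18,0],"roll":0,"fingers":0},{"travel":[1.3,-18,0],"roll":0,"fingers":0}]'; python3 look.py 3; python3 meas.py 3 -73|grep -v edge
```

```text
time: 6.15
eef_pos: [0.5726, 0.1015, 0.1179]
tcp_rot: [0.483, 0.518, -0.481, 0.517]
ft_force: [-0.6, 6.8, 4.1]
opening: 0.0003
[0.57258397 0.10145421 0.11793895] [-0.64838561  6.80402166  4.08988412] 6.15
scene cam [ 1.079 -0.132  0.944]
 mark x0 y=-71.84 133.0 183.0
 mark x4 y=-71.97 127.0 182.0
 mark x-4 y=-71.87 128.0 180.0
top cam [ 0.434 -0.011  0.916]
 mark x0 y=-72.54 114.0 170.0
 mark x4 y=-72.68 116.0 173.0
 mark x-4 y=-72.32 110.0 172.0
```

View pics/scenez3.png

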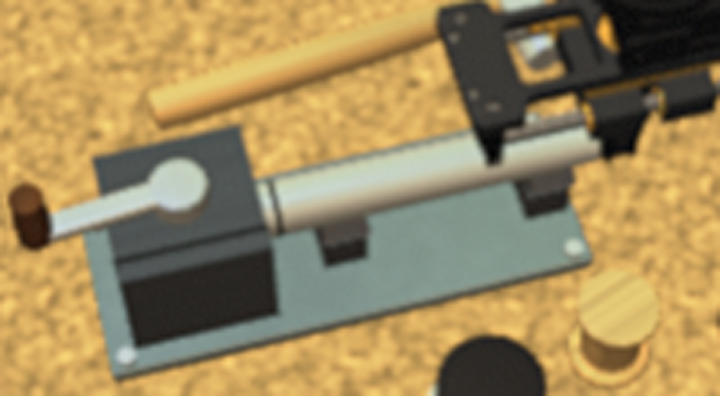

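View pics/topz3.png

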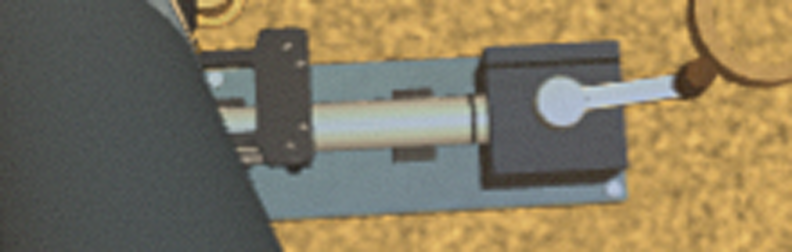

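```bash
cat > m2.py <<'E'
import sys
sys.argv=[sys.argv[0],sys.argv[1]]
import io,contextlib
with contextlib.redirect_stdout(io.StringIO()):
    from meas import *
for n in("top","scene"):
    d=pickle.load(open(n+sys.argv[1]+".pkl","rb"))
    ys=np.arange(-.096,-.046,.001)
    for x,z in((-.004,.0745),(0,.075),(.004,.0745)):
        print(n,x,dict(zip((ys*1e3).round().astype(int).tolist(),prof(d,x,z,ys).round().astype(int).tolist())))
E
python3 m2.py 2;python3 m2.py 3
```

```text
top -0.004 {-96: 91, -95: 91, -94: 91, -93: 91, -92: 91, -91: 91, -90: 91, -89: 90, -88: 90, -87: 89, -86: 88, -85: 87, -84: 84, -83: 88, -82: 105, -81: 126, -80: 150, -79: 166, -78: 181, -77: 185, -76: 188, -75: 187, -74: 186, -73: 186, -72: 186, -71: 185, -70: 185, -69: 184, -68: 184, -67: 185, -66: 185, -65: 185, -64: 186, -63: 187, -62: 188, -61: 188, -60: 187, -59: 178, -58: 161, -57: 141, -56: 122, -55: 114, -54: 126, -53: 152, -52: 172, -51: 181, -50: 188, -49: 188, -48: 188, -47: 188}
top 0 {-96: 89, -95: 89, -94: 89, -93: 89, -92: 90, -91: 91, -90: 91, -89: 91, -88: 90, -87: 89, -86: 88, -85: 87, -84: 83, -83: 89, -82: 104, -81: 127, -80: 150, -79: 166, -78: 181, -77: 184, -76: 187, -75: 187, -74: 187, -73: 186, -72: 186, -71: 186, -70: 186, -69: 186, -68: 186, -67: 186, -66: 185, -65: 185, -64: 185, -63: 186, -62: 187, -61: 187, -60: 187, -59: 176, -58: 160, -57: 139, -56: 120, -55: 115, -54: 130, -53: 155, -52: 174, -51: 183, -50: 189, -49: 188, -48: 187, -47: 187}
top 0.004 {-96: 92, -95: 92, -94: 92, -93: 92, -92: 91, -91: 90, -90: 89, -89: 89, -88: 90, -87: 89, -86: 88,
[... 4156 characters left out ...]
9, -66: 210, -65: 210, -64: 210, -63: 209, -62: 209, -61: 209, -60: 209, -59: 208, -58: 208, -57: 208, -56: 208, -55: 208, -54: 209, -53: 209, -52: 209, -51: 209, -50: 209, -49: 209, -48: 209, -47: 209}
scene 0.004 {-96: 83, -95: 83, -94: 83, -93: 83, -92: 83, -91: 83, -90: 83, -89: 83, -88: 83, -87: 83, -86: 82, -85: 82, -84: 81, -83: 82, -82: 87, -81: 101, -80: 122, -79: 148, -78: 172, -77: 190, -76: 192, -75: 182, -74: 161, -73: 137, -72: 127, -71: 137, -70: 159, -69: 182, -68: 200, -67: 205, -66: 207, -65: 207, -64: 206, -63: 205, -62: 205, -61: 206, -60: 206, -59: 206, -58: 205, -57: 205, -56: 205, -55: 205, -54: 205, -53: 205, -52: 205, -51: 205, -50: 205, -49: 205, -48: 205, -47: 205}
```

```bash
python3 -m crank '[{"travel":[0.1,-2,0],"roll":0,"fingers":0},{"travel":[0.2,-4,0],"roll":0,"fingers":0},{"travel":[0.3,-5.5,0],"roll":0,"fingers":0},{"travel":[0.4,-6.5,0],"roll":0,"fingers":0},{"travel":[0.4,-6.5,0],"roll":0,"fingers":0},{"travel":[0.4,-6.5,0],"roll":0,"fingers":0},{"travel":[0.4,-6.5,0],"roll":0,"fingers":0}]'; python3 look.py 4; python3 m2.py 4|cut -c1-420
```

```text
time: 6.83
eef_pos: [0.5731, 0.0951, 0.118]
tcp_rot: [0.483, 0.517, -0.481, 0.517]
ft_force: [0.0, 6.3, 4.6]
opening: 0.0002
[0.57305579 0.09506279 0.11796971] [0.00871227 6.25965797 4.6295448 ] 6.8333
top -0.004 {-96: 89, -95: 89, -94: 90, -93: 90, -92: 91, -91: 91, -90: 90, -89: 90, -88: 91, -87: 91, -86: 90, -85: 88, -84: 83, -83: 80, -82: 78, -81: 79, -80: 82, -79: 86, -78: 110, -77: 139, -76: 168, -75: 179, -74: 187, -73: 189, -72: 187, -71: 187, -70: 186, -69: 185, -68: 185, -67: 185, -66: 185, -65: 185, -64: 184, -63: 184, -62: 184, -61: 185, -60: 185, -59: 186, -58: 186, -57: 186, -56: 187, -55: 187, -54: 1
top 0 {-96: 90, -95: 89, -94: 90, -93: 90, -92: 91, -91: 91, -90: 92, -89: 91, -88: 90, -87: 89, -86: 89, -85: 87, -84: 83, -83: 79, -82: 77, -81: 79, -80: 82, -79: 91, -78: 119, -77: 149, -76: 175, -75: 183, -74: 190, -73: 190, -72: 189, -71: 187, -70: 186, -69: 186, -68: 186, -67: 187, -66: 187, -65: 187, -64: 187, -63: 187, -62: 187, -61: 187, -60: 187, -59: 187, -58: 187, -57: 186, -56: 186, -55: 186, -54: 186, -
top 0.004 {-96: 89, -95: 89, -94: 90, -93: 90, -92: 90, 
[... 926 characters left out ...]
80, -81: 80, -80: 82, -79: 94, -78: 117, -77: 148, -76: 177, -75: 197, -74: 208, -73: 210, -72: 211, -71: 210, -70: 209, -69: 209, -68: 209, -67: 209, -66: 209, -65: 210, -64: 209, -63: 209, -62: 209, -61: 209, -60: 209, -59: 209, -58: 208, -57: 209, -56: 209, -55: 209, -54: 209,
scene 0.004 {-96: 83, -95: 83, -94: 83, -93: 83, -92: 83, -91: 83, -90: 83, -89: 83, -88: 83, -87: 83, -86: 83, -85: 83, -84: 83, -83: 81, -82: 80, -81: 77, -80: 80, -79: 91, -78: 113, -77: 141, -76: 170, -75: 189, -74: 201, -73: 206, -72: 207, -71: 206, -70: 206, -69: 206, -68: 206, -67: 206, -66: 205, -65: 205, -64: 205, -63: 205, -62: 205, -61: 205, -60: 205, -59: 205, -58: 205, -57: 206, -56: 205, -55: 206, -54:
```

View pics/topz4.png

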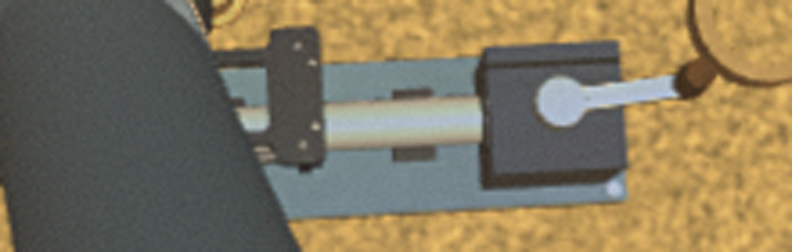

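View pics/scenez4.png

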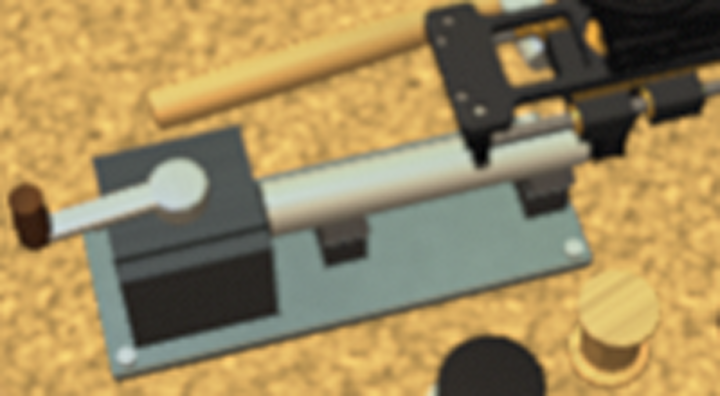

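```bash
python3 -m crank '[{"travel":[0.1,-1,0],"roll":0,"fingers":0},{"travel":[0.1,-1.8,0],"roll":0,"fingers":0},{"travel":[0.1,-1.8,0],"roll":0,"fingers":0},{"travel":[0.1,-1.8,0],"roll":0,"fingers":0},{"travel":[0.1,-1.8,0],"roll":0,"fingers":0},{"travel":[0.1,-1.8,0],"roll":0,"fingers":0}]'; python3 look.py 5; python3 m2.py 5|cut -c50-320
```

```text
time: 7.43
eef_pos: [0.5732, 0.0934, 0.118]
tcp_rot: [0.483, 0.518, -0.481, 0.517]
ft_force: [-0.2, 6.5, 4.3]
opening: 0.0006
[0.57316628 0.09340168 0.11797729] [-0.21974334  6.46713696  4.26399619] 7.4333
92: 91, -91: 91, -90: 90, -89: 90, -88: 91, -87: 91, -86: 90, -85: 87, -84: 81, -83: 77, -82: 73, -81: 77, -80: 96, -79: 121, -78: 150, -77: 167, -76: 182, -75: 186, -74: 188, -73: 188, -72: 186, -71: 186, -70: 185, -69: 185, -68: 185, -67: 185, -66: 186, -65: 186, -64: 
0, -91: 89, -90: 88, -89: 88, -88: 90, -87: 90, -86: 89, -85: 86, -84: 81, -83: 79, -82: 76, -81: 84, -80: 106, -79: 130, -78: 156, -77: 170, -76: 184, -75: 187, -74: 188, -73: 188, -72: 187, -71: 187, -70: 187, -69: 187, -68: 188, -67: 188, -66: 187, -65: 187, -64: 187,
2: 88, -91: 88, -90: 89, -89: 89, -88: 89, -87: 89, -86: 89, -85: 86, -84: 81, -83: 76, -82: 71, -81: 78, -80: 94, -79: 121, -78: 147, -77: 167, -76: 181, -75: 185, -74: 189, -73: 187, -72: 186, -71: 185, -70: 185, -69: 186, -68: 186, -67: 186, -66: 186, -65: 186, -64: 1
 -92: 84, -91: 84, -90: 84, -89: 84, -88: 85, -87: 84, -86: 84, -85: 83, -84: 83, -83: 83, -82: 86, -81: 97, -80: 115, -79: 141, -78: 166, -77: 187, -76: 200, -75: 206, -74: 207, -73: 207, -72: 207, -71: 207, -70: 207, -69: 207, -68: 206, -67: 206, -66: 206, -65: 206, -6
 83, -91: 83, -90: 83, -89: 84, -88: 84, -87: 84, -86: 84, -85: 83, -84: 82, -83: 82, -82: 85, -81: 95, -80: 114, -79: 139, -78: 166, -77: 188, -76: 202, -75: 208, -74: 210, -73: 210, -72: 210, -71: 209, -70: 209, -69: 209, -68: 208, -67: 209, -66: 209, -65: 209, -64: 20
-92: 83, -91: 83, -90: 83, -89: 83, -88: 83, -87: 83, -86: 83, -85: 82, -84: 82, -83: 81, -82: 83, -81: 93, -80: 111, -79: 136, -78: 163, -77: 185, -76: 199, -75: 205, -74: 206, -73: 207, -72: 206, -71: 205, -70: 205, -69: 205, -68: 206, -67: 206, -66: 206, -65: 206, -64
```

```bash
python3 -m crank '[{"travel":[-0.5,8,0],"roll":0,"fingers":0},{"travel":[-2,25,0],"roll":0,"fingers":0},{"travel":[-2,32,20],"roll":0,"fingers":0},{"travel":[-2,32,55],"roll":0,"fingers":0},{"travel":[-2,32,95],"roll":0,"fingers":0},{"travel":[-2,32,130],"roll":0,"fingers":0},{"travel":[-2,32,155],"roll":0,"fingers":0},{"travel":[-2,20,165],"roll":0,"fingers":0},{"travel":[-3,-15,165],"roll":0,"fingers":0},{"travel":[-4,-55,165],"roll":0,"fingers":0},{"travel":[-5,-95,165],"roll":0,"fingers":0},{"travel":[-6,-135,165],"roll":0,"fingers":0},{"travel":[-6,-175,165],"roll":3,"fingers":0},{"travel":[-6,-215,165],"roll":5,"fingers":0},{"travel":[-6,-255,165],"roll":5,"fingers":0},{"travel":[-6,-290,165],"roll":5,"fingers":0},{"travel":[-6,-305,165],"roll":5,"fingers":0},{"travel":[-6,-305,165],"roll":5,"fingers":0},{"travel":[-6,-305,165],"roll":5,"fingers":0}]'; python3 look.py 6; python3 m2.py 6|cut -c50-320
```

```text
time: 9.12
eef_pos: [0.5656, -0.2153, 0.2813]
tcp_rot: [0.46, 0.537, -0.461, 0.536]
ft_force: [-0.2, 1.9, -0.4]
opening: 0.0003
[ 0.56560999 -0.2152631   0.28131625] [-0.15190042  1.88274768 -0.35523572] 9.1167
92: 90, -91: 90, -90: 91, -89: 91, -88: 91, -87: 91, -86: 91, -85: 88, -84: 82, -83: 77, -82: 73, -81: 78, -80: 97, -79: 122, -78: 151, -77: 168, -76: 183, -75: 187, -74: 188, -73: 189, -72: 188, -71: 189, -70: 189, -69: 188, -68: 188, -67: 187, -66: 187, -65: 186, -64: 
0, -91: 90, -90: 90, -89: 90, -88: 91, -87: 91, -86: 90, -85: 87, -84: 82, -83: 79, -82: 76, -81: 84, -80: 106, -79: 130, -78: 157, -77: 173, -76: 186, -75: 189, -74: 190, -73: 189, -72: 188, -71: 189, -70: 189, -69: 188, -68: 188, -67: 187, -66: 187, -65: 188, -64: 188,
2: 91, -91: 90, -90: 90, -89: 90, -88: 90, -87: 90, -86: 90, -85: 87, -84: 83, -83: 78, -82: 72, -81: 79, -80: 96, -79: 123, -78: 148, -77: 169, -76: 182, -75: 185, -74: 189, -73: 188, -72: 188, -71: 188, -70: 188, -69: 188, -68: 187, -67: 186, -66: 186, -65: 187, -64: 1
 -92: 86, -91: 85, -90: 85, -89: 85, -88: 85, -87: 85, -86: 85, -85: 85, -84: 84, -83: 84, -82: 88, -81: 98, -80: 117, -79: 143, -78: 168, -77: 189, -76: 203, -75: 209, -74: 210, -73: 211, -72: 210, -71: 209, -70: 209, -69: 209, -68: 209, -67: 209, -66: 209, -65: 209, -6
 85, -91: 85, -90: 85, -89: 85, -88: 85, -87: 85, -86: 84, -85: 84, -84: 83, -83: 83, -82: 86, -81: 96, -80: 115, -79: 141, -78: 168, -77: 190, -76: 205, -75: 211, -74: 213, -73: 212, -72: 212, -71: 212, -70: 211, -69: 211, -68: 211, -67: 212, -66: 212, -65: 212, -64: 21
-92: 84, -91: 83, -90: 83, -89: 84, -88: 84, -87: 85, -86: 84, -85: 84, -84: 83, -83: 83, -82: 85, -81: 95, -80: 113, -79: 138, -78: 165, -77: 187, -76: 201, -75: 208, -74: 209, -73: 209, -72: 208, -71: 208, -70: 208, -69: 208, -68: 208, -67: 208, -66: 207, -65: 207, -64
```

View pics/topz6.png

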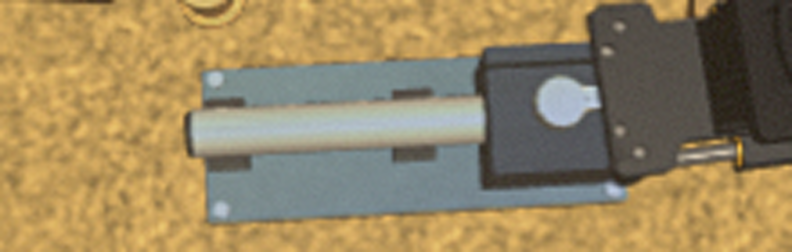

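View pics/scenez6.png

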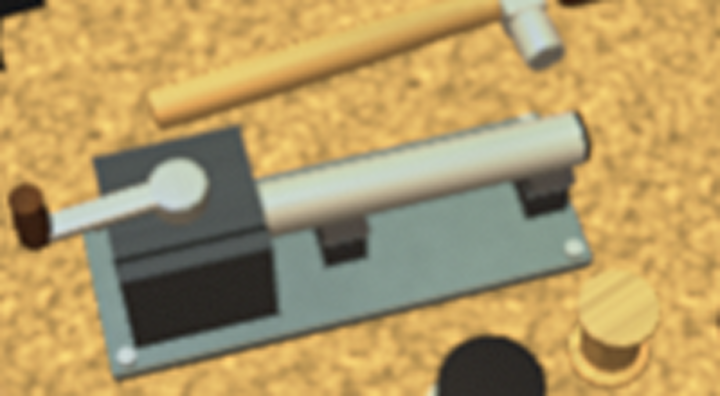

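```bash
python3 - <<'E'
from h import *
d=pickle.load(open("top0.pkl","rb"));print(atz(d,[[170+562/3.6,150+101/3.6]],.106))
d=pickle.load(open("scene0.pkl","rb"));print(atz(d,[[180+180/3.6,200+185/3.6]],.106))
P=np.array([.588,-.1355]);G=np.array([.6005,-.2085])
print(np.linalg.norm(G-P))
c=np.array([.5655,-.2153])
for off in(22,):
  for th in (-80,-72,-65,-58,-51,-44,-37,-30,-23,-16,-9,-2,0,3):
    t=np.deg2rad(th);u=np.array([np.cos(t),np.sin(t)]);tan=np.array([-u[1],u[0]])
    X=P+.075*u-off/1e3*tan;print(th,"travel",((X-c)*1e3).round(1),"roll",th+80, X.round(4))
E
```

```text
[[ 0.58856848 -0.13733404  0.106     ]]
[[ 0.58707643 -0.13397332  0.106     ]]
0.07406247362868729
-80 travel [13.9  2.1] roll 0 [ 0.5794 -0.2132]
-72 travel [24.8  1.7] roll 8 [ 0.5903 -0.2136]
-65 travel [34.3  2.5] roll 15 [ 0.5998 -0.2128]
-58 travel [43.6  4.5] roll 22 [ 0.6091 -0.2108]
-51 travel [52.6  7.7] roll 29 [ 0.6181 -0.2076]
-44 travel [61.2 11.9] roll 36 [ 0.6267 -0.2034]
-37 travel [69.2 17.1] roll 43 [ 0.6347 -0.1982]
-30 travel [76.5 23.2] roll 50 [ 0.642  -0.1921]
-23 travel [82.9 30.2] roll 57 [ 0.6484 -0.1851]
-16 travel [88.5 38. ] roll 64 [ 0.654  -0.1773]
-9 travel [93.1 46.3] roll 71 [ 0.6586 -0.169 ]
-2 travel [96.7 55.2] roll 78 [ 0.6622 -0.1601]
0 travel [97.5 57.8] roll 80 [ 0.663  -0.1575]
3 travel [98.5 61.8] roll 83 [ 0.664  -0.1535]
```

```bash
python3 -m crank '[{"travel":[0,0,-30],"roll":0,"fingers":0},{"travel":[0,0,-65],"roll":0,"fingers":0},{"travel":[0,0,-85],"roll":0,"fingers":0},{"travel":[0,0,-95],"roll":0,"fingers":0},{"travel":[0,0,-95],"roll":0,"fingers":0}]'; python3 - <<'E'
from cell import arm
import cv2
d=arm.get_image("scene");cv2.imwrite("pics/s7.png",cv2.resize(d["frame"][150:330,100:340,::-1],None,fx=3,fy=3))
d=arm.get_image("wrist");cv2.imwrite("pics/w7.png",d["frame"][:,:,::-1])
E
```

```text
time: 9.63
eef_pos: [0.5657, -0.2117, 0.1849]
tcp_rot: [0.458, 0.54, -0.459, 0.536]
ft_force: [-0.2, 0.1, -0.2]
opening: 0.0005
```

View pics/s7.png

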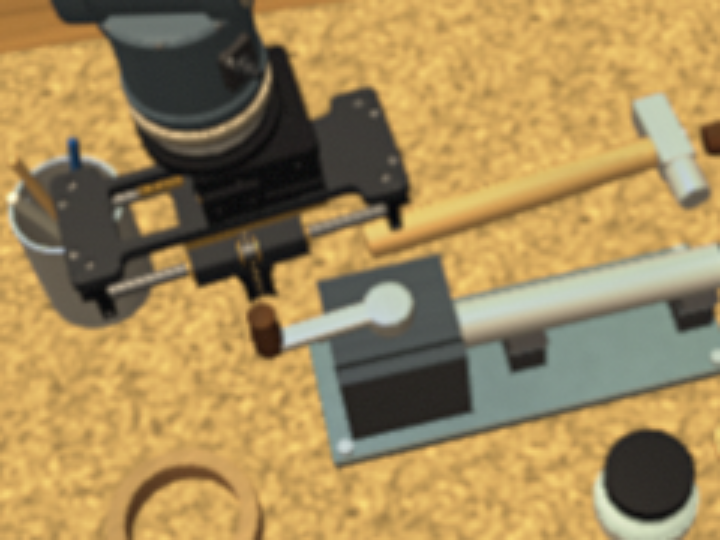

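View pics/w7.png

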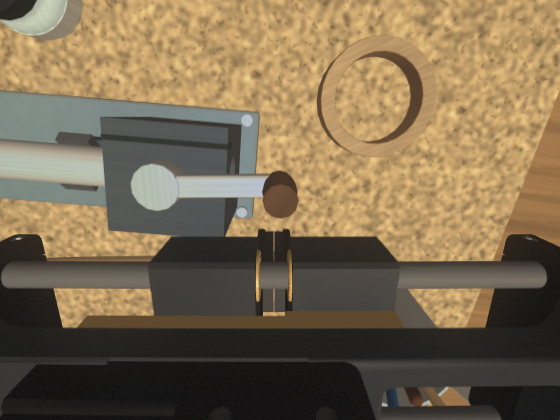

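```bash
python3 -m crank '[{"travel":[7,2,0],"roll":0,"fingers":0},{"travel":[14,2,0],"roll":0,"fingers":0},{"travel":[19,2,0],"roll":4,"fingers":0},{"travel":[25,2,0],"roll":8,"fingers":0},{"travel":[34,2.5,0],"roll":15,"fingers":0},{"travel":[43.6,4.5,0],"roll":22,"fingers":0},{"travel":[52.6,7.7,0],"roll":29,"fingers":0},{"travel":[61,12,0],"roll":36,"fingers":0},{"travel":[69,17,0],"roll":43,"fingers":0},{"travel":[76.5,23,0],"roll":50,"fingers":0},{"travel":[76.5,23,0],"roll":50,"fingers":0}]'; python3 - <<'E'
from cell import arm
import cv2
print(arm.get_obs()["ft_force"],arm.get_obs()["eef_pos"],arm.get_obs()["q"].round(2))
d=arm.get_image("scene");cv2.imwrite("pics/s8.png",cv2.resize(d["frame"][150:330,100:340,::-1],None,fx=3,fy=3))
d=arm.get_image("wrist");cv2.imwrite("pics/w8.png",d["frame"][:,:,::-1])
E
```

```text
time: 10.65
eef_pos: [0.645, -0.1896, 0.1882]
tcp_rot: [0.188, 0.681, -0.188, 0.682]
ft_force: [-0.7, 0.6, 0.4]
opening: 0.0004
[-0.68484943  0.62168341  0.39730856] [ 0.64498136 -0.18962913  0.18816477] [ 0.52  0.6  -0.43  1.62  0.29  0.98 -0.55]
```

View pics/w8.png

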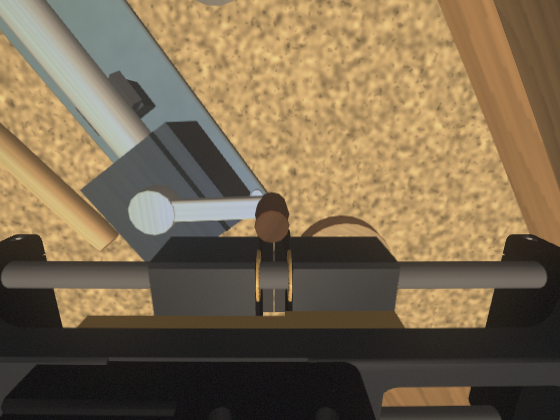

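View pics/s8.png

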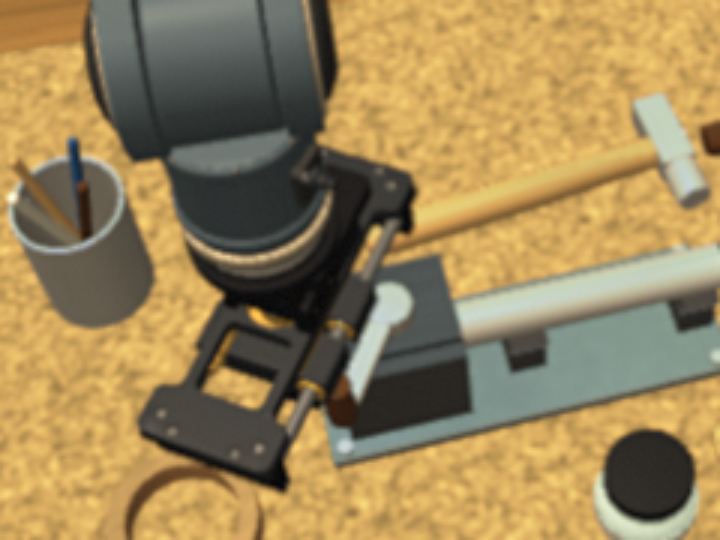

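```bash
python3 -m crank '[{"travel":[6,7,0],"roll":7,"fingers":0},{"travel":[11,15,0],"roll":14,"fingers":0},{"travel":[14,23,0],"roll":21,"fingers":0},{"travel":[17,30,0],"roll":28,"fingers":0},{"travel":[18,33,0],"roll":30,"fingers":0},{"travel":[18,36,0],"roll":31,"fingers":0},{"travel":[18,38,0],"roll":31,"fingers":0},{"travel":[18,38,0],"roll":31,"fingers":0}]'; python3 - <<'E'
from cell import arm
import cv2
print(arm.get_obs()["ft_force"],arm.get_obs()["eef_pos"],arm.get_obs()["q"].round(2))
d=arm.get_image("scene");cv2.imwrite("pics/s9.png",cv2.resize(d["frame"][150:330,100:340,::-1],None,fx=3,fy=3))
d=arm.get_image("wrist");cv2.imwrite("pics/w9.png",d["frame"][:,:,::-1])
E
```

```text
time: 11.42
eef_pos: [0.6624, -0.1547, 0.1883]
tcp_rot: [0.001, 0.706, -0.003, 0.709]
ft_force: [4.2, -3.9, -0.3]
opening: 0.0003
[ 4.22773604 -3.85129725 -0.29524743] [ 0.66239161 -0.15465146  0.18827744] [ 0.54  0.64 -0.56  1.6   0.38  1.01 -0.14]
```

View pics/w9.png

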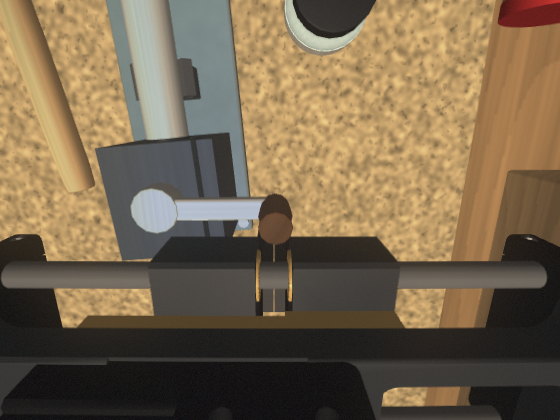

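View pics/s9.png

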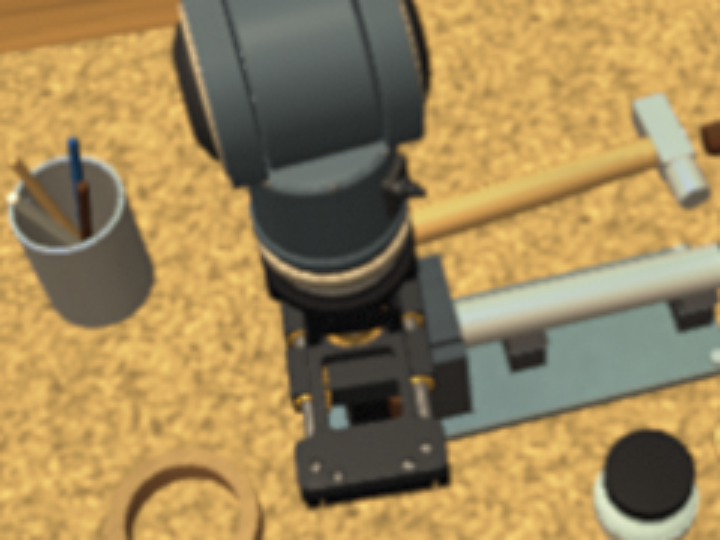

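```bash
python3 -m crank '[{"travel":[0,1,0],"roll":0,"fingers":0},{"travel":[0,2,0],"roll":0,"fingers":0},{"travel":[0,3,0],"roll":0,"fingers":0},{"travel":[0,3,0],"roll":0,"fingers":0},{"travel":[0,3,0],"roll":0,"fingers":0}]'
```

```text
time: 11.93
eef_pos: [0.6624, -0.1542, 0.1883]
tcp_rot: [0.0, 0.706, -0.004, 0.709]
ft_force: [3.7, -8.0, -0.2]
opening: 0.0003
```

```bash
python3 -m crank '[{"travel":[0,2,0],"roll":0,"fingers":0},{"travel":[0,4,0],"roll":0,"fingers":0},{"travel":[0,6,0],"roll":0,"fingers":0},{"travel":[0,6,0],"roll":0,"fingers":0},{"travel":[0,6,0],"roll":0,"fingers":0}]'
```

```text
time: 12.35
eef_pos: [0.6624, -0.1533, 0.1884]
tcp_rot: [-0.001, 0.705, -0.008, 0.709]
ft_force: [4.8, -15.9, 0.0]
opening: 0.0009
```

```bash
python3 -m crank '[{"travel":[0,-10,0],"roll":0,"fingers":0},{"travel":[0,-25,0],"roll":0,"fingers":0},{"travel":[0,-35,0],"roll":0,"fingers":0},{"travel":[0,-38,20],"roll":0,"fingers":0},{"travel":[0,-38,55],"roll":0,"fingers":0},{"travel":[0,-40,95],"roll":0,"fingers":0},{"travel":[0,-60,110],"roll":0,"fingers":0},{"travel":[0,-90,110],"roll":0,"fingers":0},{"travel":[0,-130,110],"roll":0,"fingers":0},{"travel":[0,-170,110],"roll":0,"fingers":0},{"travel":[0,-210,110],"roll":0,"fingers":0},{"travel":[0,-250,110],"roll":0,"fingers":0},{"travel":[0,-290,110],"roll":0,"fingers":0},{"travel":[0,-300,110],"roll":0,"fingers":0},{"travel":[0,-300,110],"roll":0,"fingers":0}]'; python3 look.py 10; python3 m2.py 10|cut -c50-320; python3 - <<'E'
from h import *
for n in("top","scene"):
    d=pickle.load(open(n+"10.pkl","rb"));cv2.imwrite(f"pics/{n}10.png",d["frame"][:,:,::-1])
    P=cloud(d).reshape(-1,3);g=P[(P[:,2]>.132)&(P[:,2]<.15)&(abs(P[:,1]+.135)<.04)&(abs(P[:,0]-.65)<.05)];m=g.mean(0)
    dv=m[:2]-[.588,-.1355];print(m,np.arctan2(dv[1],dv[0])+np.pi/2-np.deg2rad(4.27))
E
```

```text
time: 13.6
eef_pos: [0.6589, -0.4495, 0.2955]
tcp_rot: [0.003, 0.708, -0.004, 0.706]
ft_force: [-0.7, 0.9, 0.3]
opening: 0.0004
[ 0.65885694 -0.44952518  0.2954841 ] [-0.73080185  0.8847183   0.31521192] 13.6
92: 80, -91: 80, -90: 81, -89: 81, -88: 82, -87: 81, -86: 81, -85: 78, -84: 72, -83: 67, -82: 64, -81: 68, -80: 84, -79: 107, -78: 132, -77: 147, -76: 161, -75: 165, -74: 166, -73: 166, -72: 165, -71: 165, -70: 165, -69: 165, -68: 165, -67: 164, -66: 164, -65: 164, -64: 
8, -91: 78, -90: 78, -89: 78, -88: 80, -87: 80, -86: 80, -85: 77, -84: 72, -83: 69, -82: 66, -81: 73, -80: 93, -79: 115, -78: 139, -77: 152, -76: 164, -75: 166, -74: 168, -73: 167, -72: 167, -71: 167, -70: 167, -69: 167, -68: 167, -67: 166, -66: 165, -65: 165, -64: 166, 
2: 81, -91: 80, -90: 80, -89: 80, -88: 79, -87: 79, -86: 79, -85: 76, -84: 72, -83: 67, -82: 62, -81: 68, -80: 83, -79: 107, -78: 130, -77: 148, -76: 160, -75: 164, -74: 167, -73: 166, -72: 166, -71: 166, -70: 165, -69: 164, -68: 164, -67: 165, -66: 166, -65: 166, -64: 1
 -92: 76, -91: 76, -90: 76, -89: 76, -88: 76, -87: 76, -86: 76, -85: 75, -8
[... 154 characters left out ...]
-68: 187, -67: 187, -66: 188, -65: 187, -6
 75, -91: 76, -90: 76, -89: 75, -88: 75, -87: 76, -86: 75, -85: 75, -84: 74, -83: 74, -82: 77, -81: 86, -80: 104, -79: 127, -78: 151, -77: 171, -76: 184, -75: 189, -74: 191, -73: 190, -72: 190, -71: 190, -70: 190, -69: 189, -68: 189, -67: 189, -66: 190, -65: 190, -64: 19
-92: 74, -91: 74, -90: 75, -89: 75, -88: 74, -87: 74, -86: 75, -85: 74, -84: 74, -83: 73, -82: 75, -81: 84, -80: 100, -79: 123, -78: 148, -77: 168, -76: 181, -75: 187, -74: 187, -73: 188, -72: 187, -71: 186, -70: 186, -69: 187, -68: 187, -67: 187, -66: 186, -65: 187, -64
[ 0.66407074 -0.13477291  0.14038937] 1.5058286004697616
[ 0.66333581 -0.13522839  0.14015614] 1.4998760980152133
```

View pics/top10.png

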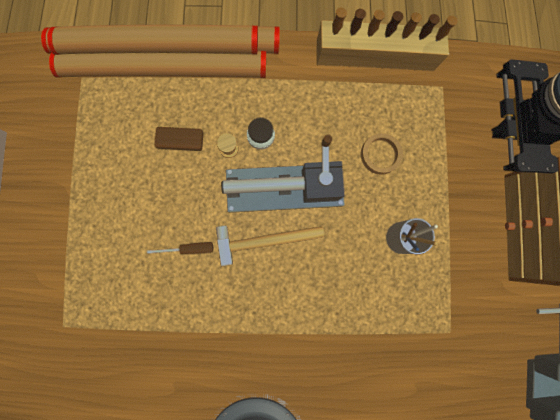

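View pics/scenez10.png

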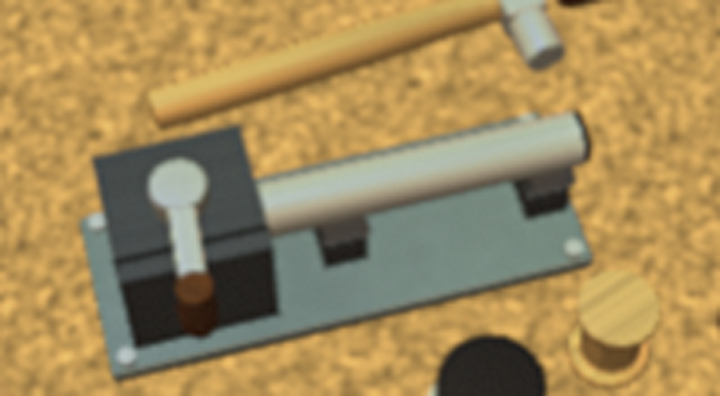

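View pics/topz10.png

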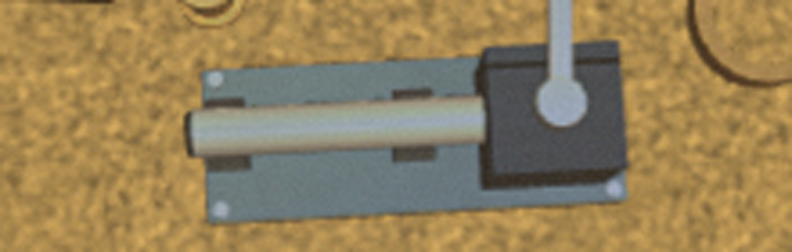

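```bash
python3 -c "
from cell import arm
print(arm.sign_off())"
```

```text
the job is handed in; nothing more can be done
None
```

The tube is in the clamp block with its line at the face, and the clamp lever is locked against its stop. I handed the job in at about 14 s of the 51 s allowed.

- **Tube:** I pushed its end with closed fingers, in stages, measuring the line against the block face between pushes. By the last measurement the middle of the line is within about 0.5 mm of the face. The two cameras differ by about 0.5 mm. At that depth half of the band is inside the bore, so the position partly relies on how far the tube travelled.
- **Lever:** I swung it over with closed fingers until it stopped moving, with the push force rising to about 16 N. The images taken after backing off put it at 1.50 rad.
- **Final check:** The tube had not moved while the lever was swung. In the images, the other things on the bench look to be where they started. The arm was clear of everything, and no check failed.

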